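# Show the marked mould plate's label over the reading pad

## Task

The tall pin on the rack marks one of the three steel plates; take that plate out, find its frosted (matt) end by the small corner notch, and hold it in the gripper with the label at that end straight over the middle of the round reading pad, about 15 cm above the bench. The labelled face must look upwards, the plate tipped at least about halfway from upright towards lying flat. Finish while still holding it there, still and clear of everything, and leave the other plates standing in the rack and the other things on the bench alone.

Things in the scene. Friction and masses are not known exactly. Their poses are not given: they have to be found in the camera images.
- rack: Fixed black rack, 190 (x) x 110 (y) x 32 mm high, origin under its centre. Three open-topped slots along its y, at x = -65, 0, +65 mm, each 10 mm wide, 22 mm deep (floor 10 mm above the bench), with a plate in each. A black strip 30 mm wide, 20 mm high adjoins its +y end (middle at y = +70 mm), with a steel pin or flat plug in line with each slot.
- pin: Fixed upright steel pin, 10 mm wide, 36 mm tall, on the rack's strip (so its top is 56 mm above the bench), in line with the slot whose plate is wanted. Origin at its foot. The other two slots have only flat plugs 3 mm high in its place.
- pin_slot (a point): Centre of the floor of the slot that the pin marks (70 mm from the pin along the rack's -y, 10 mm above the bench). The axes are those of the rack.
- pad: Fixed round reading pad on the bench: aluminium disc with a dark rubber top, 70 mm across, 8 mm high. Origin under its centre.
- plate_a: Loose ground-steel plate, 100 long, 60 high, 8 mm thick, 0.28 to 0.42 kg, standing upright on a long edge in a slot, its length along the slot. Origin: middle of its lower edge. Own x: along its length to the matt (frosted) end; own z: to its upper edge; own y: out of the labelled face. A 14 x 14 mm square notch is cut from the upper corner of the matt end.
- plate_b: Same as plate_a, same axes. The last 32 mm at the notched end of each plate are matt on both faces; the paper label is on one face (+y) only. Looking at the labelled face of a standing plate, the notch is at the upper left.
- plate_c: Same as plate_a, same axes. The three plates are shuffled among the slots, some facing one way and some the other.
- label_a (a point): Middle of the paper label (26 x 28 mm) of plate_a: at x = +33, y = +4, z = +25 mm in the plate's frame, same axes.
- label_b (a point): Middle of the paper label (26 x 28 mm) of plate_b: at x = +33, y = +4, z = +25 mm in the plate's frame, same axes.
- label_c (a point): Middle of the paper label (26 x 28 mm) of plate_c: at x = +33, y = +4, z = +25 mm in the plate's frame, same axes.
- core_pin: Bystander: steel core pin standing on its head, 26 mm wide, 50 mm tall. Leave it alone.
- bush: Bystander: brass guide bush, 42 mm wide, 45 mm tall, upright. Leave it alone.
- die_spring: Bystander: red die spring, about 36 mm wide, 50 mm tall, upright. Leave it alone.
- oil: Bystander: white oil bottle, 56 mm wide, 130 mm tall, upright. Leave it alone.
- wrench: Bystander: wrench lying flat. Leave it alone.
- screwdriver: Bystander: screwdriver lying flat. Leave it alone.
- insert: Bystander: plain steel bar 90 x 25 x 25 mm lying flat. Leave it alone.
Mind the look-alikes: they are no part of the job. Leave any purple look-alike of the plate_c alone.

How it is judged:
By the outcome, as a careful person would: the job done as asked, in the order asked, and still so for the second after the job is handed in, while the arm keeps its last pose, push and grip.
It also fails if it takes over 38 s, if anything falls off the work surface, if the arm or the gripper's body presses on something with over 40 N, if the wrist force passes 120 N, or if a joint passes its speed limit or range.

## Robot

A 6-joint arm with a two-finger parallel gripper is mounted at the origin on the work surface. World frame = base frame: x ahead of the robot, y to its left, z up, the work surface at z = 0. Lengths are in m, angles in degrees, forces in N, time in s.
With the tool pointing down it reaches from about 0.3 to 0.75 m from the base axis. Payload 8.5 kg.
Tool frame: the origin (TCP) lies at the very end of the fingers, on their centre line; the grasp point (between the pads) lies 19 mm behind it; z points along the fingers, y is the direction in which the jaws open and shut (so a half turn about z gives the same grasp; the last joint's range is limited). The gripper opens to 85 mm and grips with 20 to 120 N. Pads are 22 mm wide; open, the fingers measure 114 mm over their backs; the gripper's body (76 mm by 85 mm) begins 54 mm behind the grasp point. The pads swing forward as they close: fully open they stand 13 mm farther back than shut.
Start: joints at [50.804, 21.807, 74.336, -0, 83.858, -12.336], TCP at [0.248, 0.491, 0.231] pointing down, gripper open.
Joint ranges: [-178.18, 178.18], [-50.72, 133.34], [12.68, 142.11], [-81.47, 261.47], [9.98, 163.14], [-165.26, 165.26]. Speed limits (degrees/s): [136.94, 136.94, 180, 180, 180, 180].

## Interface

Orientations are given as a 3x3 rotation matrix whose columns are the frame's x, y, z axes.
In Python, from rig import status, vision, env gives the robot as it stands.
- The arm moves only by the tool send_rows, never from a script. Its argument "targets" is a list of rows, each a list of 7 numbers: the shift along the tool's x, y, z in units of 50 mm (1.0 is 50 mm), then the turn, a rotation vector about the tool's x, y, z in units of 8 degrees (1.0 is 8 degrees), then the finger opening in mm, from 0 to 85.4. A call has 1 to 5 rows; each row is the pose to reach, as a shift and turn from the pose commanded when the call began, along the tool's axes at that moment; what a row does not reach only later rows make up. A row lasts 1/8 s, in which the tool goes at most 62.5 mm and 10.7 degrees, less where a joint would pass 70% of its speed; a pose out of reach is approached as far as the arm can. A call with a gripper value outside its range is refused whole. The fingers move at their own pace and stop on an object; "grip_force" is the grip in N (left out, the last holds). Time passes only in rows, so rows that repeat a pose let the fingers close. It gives the time, the measured TCP pose, the force and the opening at its end, in the units of the state.
- status.observe(): the state, without advancing time (a new reading comes with each control period).
- vision.get_image(name): name is "scene" or "top" or "wrist"; returns (picture, depth): 420x560x3 uint8, red, green, blue; 420x560 float32, m along the optical axis (not along the pixel's ray), 0 where there is no reading.
- vision.camera_model(name): a dict with "camera_matrix" (3x3 intrinsics, pixels), "view" (4x4, takes a point from world to camera coordinates); the wrist camera has in their place "T_tool_cam" (4x4, takes a point from camera to tool coordinates, whose origin is the TCP and whose axes are the flange's). Camera axes: x right, y down, z forward; pixel columns grow to the right and rows downward; lengths in m; the calibration is good to about 2 mm. A picture is of the moment at which its call begins: read the wrist's pose just before it. camera_model takes no time and is no camera call.
- env.close_job(): hands the job in, once; it reports no verdict.
Trained networks look in the newest picture that a camera, given by its name, has taken for a name from the list of things; names that differ only in an ending like _2 or _b are one class to them, and where a whole thing is asked for, a point or a joint stands for the part that bears it (a point fixed in the world has none). Each returns a list of dicts, best first, with "p" (0 to 1); they miss things now and then, are a little off and sometimes report something else, mostly with a low value. They report only what shows in the picture. A call takes as long as a camera call. They do not tell look-alikes from the thing itself.
- vision.masks_of(camera, label): "pixels" (420x560 bool, what is visible of it) and "extent" ([left, top, right, bottom] in pixels, round what is visible of it).
The state is a dict: "time_s": time; "q": joint angles; "qvel": joint speeds; "joint_efforts": joint torques, N m; "position": TCP position; "tool_rot": TCP orientation; "ft_force": force on the tool from outside, world axes, zero at the start; "wrist_torque": the same for the moment, N m; "grip_width": finger opening in m.
Only numpy, scipy, OpenCV 4.12 (cv2) and the standard library are available. Lean on these libraries where they do the work, as an engineer would, in place of code of your own. Each camera call takes 0.05 s, during which the arm holds its last target.

## Working session

There is one attempt and no reset: what is moved stays moved. The work goes in short steps, Python scripts to look and compute and a tool call to move; the robot and the scene stay as the last step left them, time stands still between calls to the robot, and variables do not carry over. Pictures are saved under pics/ and viewed, and the job is handed in when it is done.

Besides the shell and the picture viewer there is one more tool, called after "Call:" by a JSON object that holds its "api" and its "payload". send_rows: Moves the arm, as the interface text tells. Its arguments: {"type":"object","properties":{"targets":{"type":"array","items":{"type":"array","items":{"type":"number"}}},"grip_force":{"type":"number"}},"required":["targets"]}

```bash
ls; mkdir -p pics; cat > h.py <<'E'
import numpy as np,cv2
from rig import status,vision,env
def save(n,im,up=None):
    cv2.imwrite('pics/'+n,cv2.cvtColor(im,cv2.COLOR_RGB2BGR))
def world(name,depth,T=None):
    m=vision.camera_model(name);K=np.array(m["camera_matrix"])
    h,w=depth.shape;u,v=np.meshgrid(np.arange(w),np.arange(h))
    P=np.stack([(u-K[0,2])/K[0,0]*depth,(v-K[1,2])/K[1,1]*depth,depth],-1)
    if 'view' in m: M=np.linalg.inv(np.array(m['view']))
    else: M=T@np.array(m['T_tool_cam'])
    return P@M[:3,:3].T+M[:3,3]
def tool(s):
    T=np.eye(4);T[:3,:3]=np.array(s['tool_rot']);T[:3,3]=s['position'];return T
E
python3 - <<'E'
from h import *
s=status.observe();print(s)
for n in ['scene','top']:
    im,d=vision.get_image(n);save(n+'0.png',im);np.save(n+'0.npy',d)
    np.save(n+'0w.npy',world(n,d));np.save(n+'0i.npy',im)
    print(n,vision.camera_model(n))
    for l in ['rack','pin','pad','plate_a','core_pin','oil','bush','die_spring','insert']:
        for r in vision.masks_of(n,l)[:5]:
            w=world(n,d)[r['pixels']&(d>0)]
            print(l,round(r['p'],2),r['extent'],w.mean(0).round(3),np.percentile(w,3,axis=0).round(3),np.percentile(w,97,axis=0).round(3))
E
```

```text
pics
{'time_s': 0.0, 'q': array([ 5.08024446e+01,  2.18411949e+01,  7.43854401e+01,  6.87851909e-04,
        8.38571723e+01, -1.23355707e+01]), 'qvel': array([ 0.01259363, -0.10259909,  0.01746895,  0.0006529 ,  0.01575543,
       -0.02843276]), 'joint_efforts': array([-1.33242258e-03, -4.48472822e+01, -2.31277943e+01, -1.77089123e-04,
        4.79451890e-03, -7.13096961e-05]), 'position': array([0.24832203, 0.4904231 , 0.23070582]), 'tool_rot': array([[-8.92096784e-01,  4.51843397e-01, -9.33678589e-04],
       [ 4.51844246e-01,  8.92096133e-01, -1.12601605e-03],
       [ 3.24148143e-04, -1.42639259e-03, -9.99998930e-01]]), 'ft_force': array([-0.20184624,  0.24533578,  0.25796161]), 'wrist_torque': array([ 0.03302903, -0.04185542,  0.04848933]), 'grip_width': 0.08500616057347951}
scene {'camera_matrix': array([[429.30095609,   0.        , 278.79032593],
       [  0.        , 429.30095609, 207.51319179],
       [  0.        ,   0.        ,   1.        ]]), 'view': array([[ 0.616999  ,  0.78693869, -0.00630308, -0.41118097],
       [ 0.64625515, -0.51123408, -0.56656331, -0.30676791],

[... 2612 characters left out ...]
24.8, 272.5] [ 0.449 -0.273  0.047] [ 0.435 -0.319  0.008] [ 0.465 -0.228  0.063]
plate_a 0.59 [320.5, 185.4, 358.4, 198.9] [ 0.624 -0.12   0.059] [ 0.614 -0.164  0.033] [ 0.634 -0.075  0.073]
plate_a 0.59 [308.2, 237.6, 348.2, 247.3] [ 0.497 -0.095  0.061] [ 0.486 -0.142  0.026] [ 0.507 -0.051  0.073]
oil 0.7 [191.5, 126.1, 217.5, 156.8] [0.74  0.212 0.083] [0.724 0.191 0.013] [0.764 0.238 0.132]
oil 0.57 [192.5, 275.1, 229.0, 294.5] [0.388 0.19  0.025] [0.373 0.149 0.021] [0.404 0.23  0.029]
bush 0.8 [281.3, 139.5, 297.6, 159.3] [0.732 0.006 0.031] [ 0.713 -0.014 -0.001] [0.752 0.025 0.048]
insert 0.95 [193.0, 276.5, 230.9, 295.7] [0.389 0.189 0.023] [0.371 0.149 0.004] [0.406 0.23  0.029]
```

```bash
python3 - <<'E'
from h import *
i=np.load('scene0i.npy');t=np.load('top0i.npy')
save('sc_crop.png',cv2.resize(i[160:320,60:330],None,fx=2.9,fy=2.9,interpolation=cv2.INTER_CUBIC))
save('top_crop.png',cv2.resize(t[165:325,180:440],None,fx=3,fy=3,interpolation=cv2.INTER_CUBIC))
E
```

```text
(no output)
```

View pics/sc_crop.png

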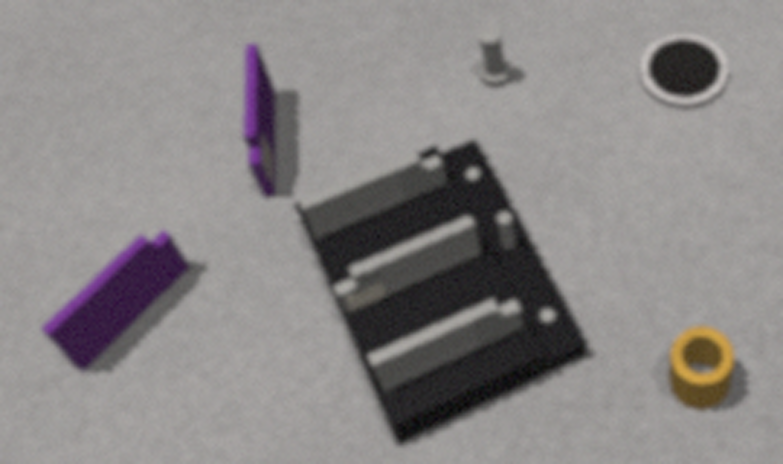

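View pics/top_crop.png

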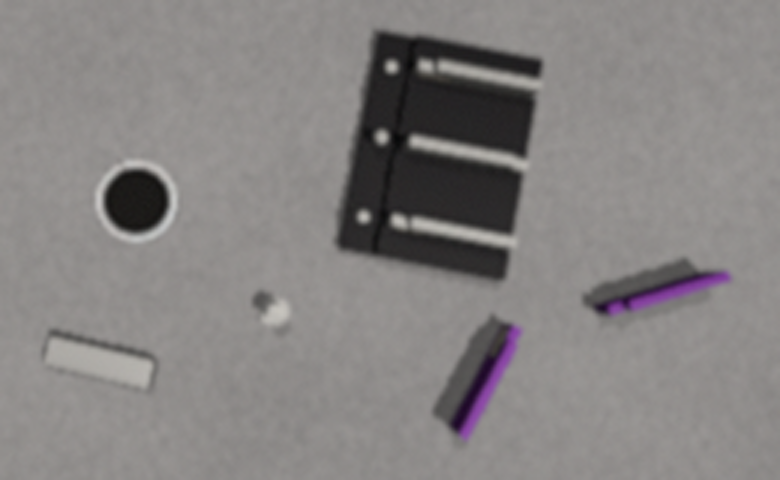

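View pics/scene0.png

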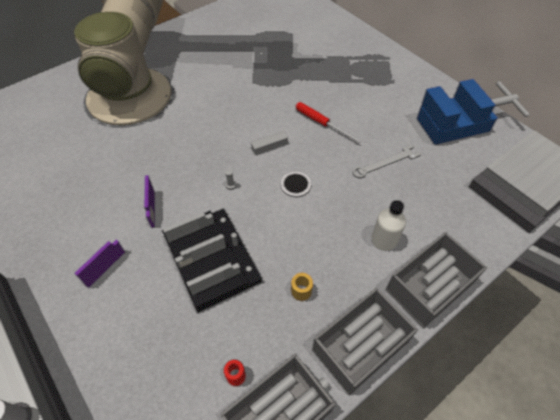

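View pics/top0.png

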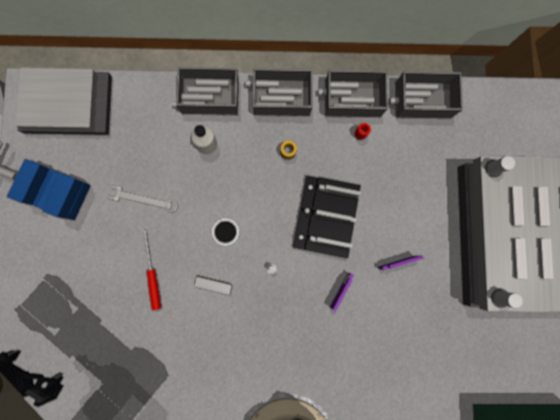

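The pin at scene crop (505,230) is in line with the middle slot. That plate's notch is at its -y end, and a tan label shows on its +x face, which fits the rule that the notch is at the upper left. The purple plates are look-alikes. Next I measure accurately.

```bash
python3 - <<'E'
from h import *
for n in ['scene','top']:
    W=np.load(n+'0w.npy');d=np.load(n+'0.npy')
    P=W[d>0]
    reg=(abs(P[:,0]-.57)<.14)&(abs(P[:,1]+.09)<.12)
    R=P[reg&(P[:,2]>.024)&(P[:,2]<.042)]
    # middle plate top
    T=P[reg&(P[:,2]>.063)&(P[:,2]<.08)]
    for x0 in (.497,.561,.625):
        Q=T[abs(T[:,0]-x0)<.022];c=Q.mean(0);u,s,v=np.linalg.svd(Q[:,:2]-c[:2],full_matrices=False)
        ax=v[0]*np.sign(v[0][1]);pr=(Q[:,:2]-c[:2])@ax
        print(n,'plate top',len(Q),c.round(4),'ang',np.degrees(np.arctan2(ax[1],ax[0])).round(1),'ends',(c[:2]+ax*pr.min()).round(3),(c[:2]+ax*pr.max()).round(3),'z',np.percentile(Q[:,2],[5,50,95]).round(4))
    r=cv2.minAreaRect(R[:,:2].astype(np.float32));print('rack rect',r,np.median(R[:,2]))
    pr_=P[(np.hypot(P[:,0]-.575,P[:,1]+.043)<.02)&(P[:,2]>.045)];print('pin',pr_.mean(0).round(4),pr_[:,2].max())
    pd=P[(np.hypot(P[:,0]-.523,P[:,1]-.162)<.05)&(P[:,2]>.005)&(P[:,2]<.02)];print('pad',pd.mean(0).round(4),cv2.minEnclosingCircle(pd[:,:2].astype(np.float32)),np.median(pd[:,2]))
    im=np.load(n+'0i.npy')
E
```

```text
scene plate top 231 [ 0.4963 -0.1077  0.0687] ang 79.0 ends [ 0.488 -0.149] [ 0.505 -0.066] z [0.0638 0.0692 0.0717]
scene plate top 247 [ 0.5624 -0.1073  0.0686] ang 79.3 ends [ 0.555 -0.149] [ 0.571 -0.064] z [0.064  0.0693 0.0716]
scene plate top 270 [ 0.6243 -0.1296  0.0688] ang 79.1 ends [ 0.616 -0.172] [ 0.632 -0.087] z [0.064  0.0693 0.0716]
rack rect ((0.562775731086731, -0.10218773782253265), (0.12815317511558533, 0.19153915345668793), 79.37484741210938) 0.03210191877915436
pin [ 0.5747 -0.0431  0.0536] 0.0582352141357555
pad [0.5235 0.1603 0.0082] ((0.5224310159683228, 0.1608528047800064), 0.035884249955415726) 0.00820556784589399
top plate top 126 [ 0.4958 -0.1042  0.0697] ang 79.3 ends [ 0.488 -0.146] [ 0.504 -0.063] z [0.066  0.0696 0.073 ]
top plate top 129 [ 0.5618 -0.1037  0.0696] ang 79.5 ends [ 0.554 -0.146] [ 0.57  -0.062] z [0.0656 0.0697 0.0731]
top plate top 134 [ 0.6237 -0.1266  0.0694] ang 79.6 ends [ 0.616 -0.169] [ 0.631 -0.085] z [0.0656 0.0697 0.0728]
rack rect ((0.5641278624534607, -0.09500811994075775), (0.1387462317943573, 0.19036461412906647), 79.57759094238281) 0.031663194487361546
pin [ 0.573  -0.0434  0.0571] 0.06995813970633402
pad [0.5222 0.1635 0.0085] ((0.527114987373352, 0.1690000593662262), 0.04202863574028015) 0.008385018102673336
```

```bash
cat >> h.py <<'E'
from scipy.spatial.transform import Rotation as Ro
def R_of(yaw,tilt):
    # tool y along yaw dir at tilt 0, tool z down; tilt brings z forward, y up
    c,s=np.cos(np.radians(yaw)),np.sin(np.radians(yaw));f=np.array([c,s,0]);up=np.array([0,0,1.])
    t=np.radians(tilt);z=-up*np.cos(t)+f*np.sin(t);y=f*np.cos(t)+up*np.sin(t)
    return np.stack([np.cross(y,z),y,z],1)
def move(p,R,Rc=None,pc=None):
    s=status.observe();Rc=np.array(s['tool_rot']) if Rc is None else Rc;pc=np.array(s['position']) if pc is None else pc
    sh=Rc.T@(np.array(p)-pc)/.05; ro=Ro.from_matrix(Rc.T@R).as_rotvec(degrees=True)/8
    print('t',s['time_s'],'shift',sh.round(3),'turn',ro.round(3))
E
python3 - <<'E'
from h import *
move([.561,-.112,.2],R_of(-10.7,0))
E
```

```text
t 1.0 shift [-11.022  -7.929   0.627] turn [-0.    0.    9.23]
```

Call:
{"api": "send_rows", "payload": {"targets": [[-1,-0.72,0.05,0,0,0.9,45],[-2,-1.44,0.1,0,0,1.8,45],[-3,-2.16,0.15,0,0,2.7,45],[-4,-2.88,0.2,0,0,3.6,45],[-5,-3.6,0.25,0,0,4.5,45]]}}

```text
time_s: 1.62
position: [0.3908, 0.2153, 0.219]
tool_rot: [[-0.453, 0.892, 0.001], [0.892, 0.453, 0.0], [-0.0, 0.001, -1.0]]
ft_force: [1.0, 1.0, 0.4]
grip_width: 0.0451
```

```bash
python3 - <<'E'
from h import *
s=status.observe();print(s['position'],s['q'],s['grip_width'])
move([.561,-.112,.2],R_of(-10.7,0))
E
```

```text
[0.39084981 0.21531294 0.21900422] [ 1.35832165e+01  1.19795443e+01  9.09711680e+01 -7.67364736e-04
  7.70024362e+01 -1.33301976e+01] 0.04505568056423033
t 1.625 shift [-7.378  0.071  0.382] turn [ 0.006 -0.     4.702]
```

Call:
{"api": "send_rows", "payload": {"targets": [[-1.2,0,0.1,0,0,1,45],[-2.4,0,0.2,0,0,2,45],[-3.6,0,0.3,0,0,3,45],[-4.8,0,0.38,0,0,4,45],[-6,0.05,0.38,0,0,4.7,45]]}}

```text
time_s: 2.25
position: [0.5298, -0.0507, 0.1997]
tool_rot: [[0.186, 0.983, -0.0], [0.983, -0.186, 0.0], [0.0, -0.0, -1.0]]
ft_force: [0.9, -0.1, -0.2]
grip_width: 0.0449
```

```bash
python3 - <<'E'
from h import *
s=status.observe();print(s['position'],s['q'],s['grip_width'])
move([.561,-.112,.2],R_of(-10.7,0))
E
```

```text
[ 0.52981572 -0.05070194  0.19967859] [-1.82243092e+01  2.15027767e+01  8.03111961e+01  7.90412582e-03
  7.81987618e+01 -7.52869615e+00] 0.044937625043653735
t 2.25 shift [-1.089  0.84  -0.007] turn [-0.001 -0.001  0.   ]
```

Call:
{"api": "send_rows", "payload": {"targets": [[-0.55,0.42,0,0,0,0,45],[-1.09,0.84,0,0,0,0,45],[-1.09,0.84,0,0,0,0,45]]}}

```text
time_s: 2.62
position: [0.5612, -0.1118, 0.1993]
tool_rot: [[0.184, 0.983, -0.0], [0.983, -0.184, -0.0], [-0.0, -0.0, -1.0]]
ft_force: [-1.2, 0.9, 0.2]
grip_width: 0.0451
```

```bash
python3 - <<'E'
from h import *
s=status.observe();print(s['position'])
T=tool(s)
im,d=vision.get_image('wrist');save('w1.png',im)
W=world('wrist',d,T);P=W[d>0]
T_=P[(P[:,2]>.064)&(P[:,2]<.078)&(abs(P[:,0]-.562)<.022)&(abs(P[:,1]+.11)<.08)]
c=T_.mean(0);u,s_,v=np.linalg.svd(T_[:,:2]-c[:2],full_matrices=False);ax=v[0]*np.sign(v[0][1]);pr=(T_[:,:2]-c[:2])@ax
print(len(T_),c,np.degrees(np.arctan2(ax[1],ax[0])),c[:2]+ax*pr.min(),c[:2]+ax*pr.max(),np.percentile(T_[:,2],[5,50,95]))
E
```

```text
[ 0.56121669 -0.11177787  0.19928665]
836 [ 0.5629074  -0.10458378  0.06954889] 79.49435658534466 [ 0.5547347  -0.14865546] [ 0.57038894 -0.06423917] [0.06837476 0.06956944 0.07075343]
```

View pics/w1.png

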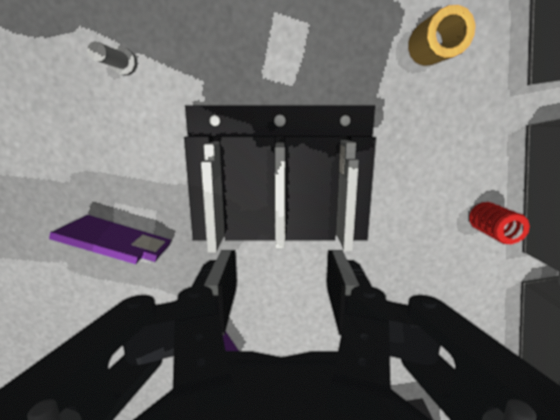

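Call:
{"api": "send_rows", "payload": {"targets": [[0,0,0.8,0,0,0,45],[0,0,1.6,0,0,0,40],[0,0,2.3,0,0,0,36],[0,0,2.9,0,0,0,32],[0,0,3.2,0,0,0,30]]}}

```text
time_s: 3.3
position: [0.5599, -0.1088, 0.0388]
tool_rot: [[0.181, 0.984, -0.002], [0.984, -0.181, 0.001], [0.001, -0.002, -1.0]]
ft_force: [0.3, 0.4, 0.0]
grip_width: 0.0301
```

Call:
{"api": "send_rows", "payload": {"targets": [[0,0,0,0,0,0,20],[0,0,0,0,0,0,12],[0,0,0,0,0,0,5],[0,0,0,0,0,0,0],[0,0,0,0,0,0,0]], "grip_force": 70}}

```text
time_s: 3.92
position: [0.561, -0.11, 0.0411]
tool_rot: [[0.182, 0.983, 0.002], [0.983, -0.182, -0.001], [-0.0, 0.002, -1.0]]
ft_force: [-1.7, 0.8, 7.1]
grip_width: 0.0068
```

Call:
{"api": "send_rows", "payload": {"targets": [[0,0,-0.1,0,0,0,0],[0,0,-0.4,0,0,0,0],[0,0,-0.9,0,0,0,0],[0,0,-1.5,0,0,0,0],[0,0,-2.1,0,0,0,0]]}}

```text
time_s: 4.55
position: [0.5605, -0.1099, 0.1466]
tool_rot: [[0.182, 0.983, 0.0], [0.983, -0.182, -0.0], [-0.0, 0.0, -1.0]]
ft_force: [1.6, 0.1, -3.6]
grip_width: 0.0073
```

```bash
python3 - <<'E'
from h import *
s=status.observe();print(s['position'],s['ft_force'],s['wrist_torque'],s['grip_width'])
im,d=vision.get_image('scene');save('s2.png',cv2.resize(im[160:320,60:330],None,fx=2.9,fy=2.9,interpolation=cv2.INTER_CUBIC))
s=status.observe();im,d=vision.get_image('wrist');save('w2.png',im)
E
```

```text
[ 0.56054603 -0.10990168  0.14662635] [ 1.60142301  0.06520383 -3.64491144] [-0.03923597 -0.02837008 -0.02133183] 0.0073307685983087815
```

View pics/s2.png

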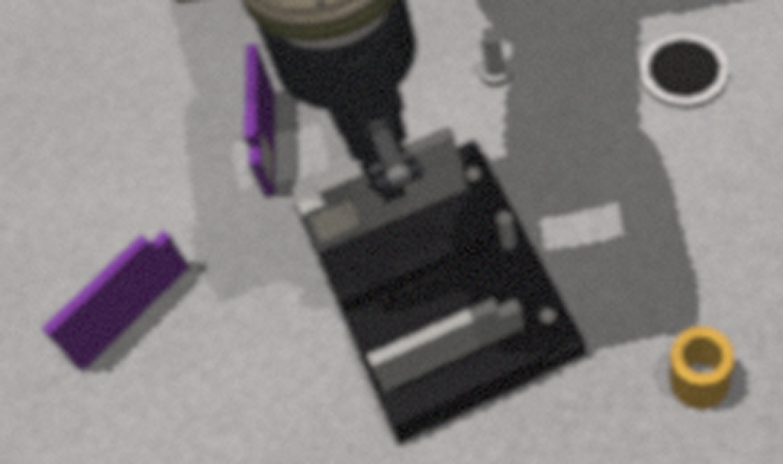

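View pics/w2.png

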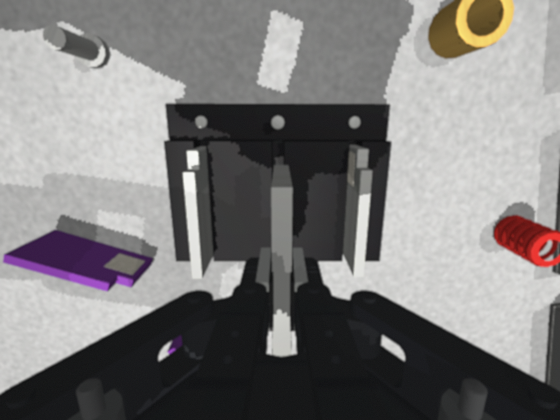

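```bash
python3 - <<'E'
from h import *
from scipy.optimize import least_squares
s=status.observe();print(s['q'],s['position'])
D=[([50.80,21.841,74.385],[0.24832203,0.4904231,0.23070582]),([13.583,11.9795,90.971],[0.39084981,0.21531294,0.21900422]),([-18.224,21.5028,80.311],[0.52981572,-0.05070194,0.19967859]),(list(s['q'][:3]),list(s['position']))]
def f(x):
    o=[]
    for q,p in D:
        q=np.radians(q);r=x[0]*np.sin(q[1])+x[1]*np.sin(q[1]+q[2]);z=x[2]+x[0]*np.cos(q[1])+x[1]*np.cos(q[1]+q[2])
        c,s_=np.cos(q[0]),np.sin(q[0]);o+=[r*c-x[3]*s_-p[0],r*s_+x[3]*c-p[1],z-p[2]]
    return np.array(o)
r=least_squares(f,[.4,.4,0,.117]);print(r.x,np.abs(r.fun).max())
L1,L2,hd,e=r.x
for dd in (.2,.25,.3):
  for tilt in (50,55,60,65):
    t=np.radians(tilt);lab=np.array([.523,.162]);
    rr=np.sqrt(.54**2-e**2)-dd*np.sin(t);zz=.155-hd-(dd-dd*np.cos(t))
    D2=rr*rr+zz*zz;q3=np.arccos((D2-L1**2-L2**2)/(2*L1*L2));q2=np.arctan2(rr,zz)-np.arctan2(L2*np.sin(q3),L1+L2*np.cos(q3))
    q2,q3=np.degrees([q2,q3]);print(dd,tilt,q2.round(),q3.round(),(180-tilt-q2-q3).round())
E
```

```text
[-2.29570525e+01  2.79523610e+01  7.85712964e+01 -2.49663067e-04
  7.30742819e+01 -1.25016661e+01] [ 0.56201389 -0.11045811  0.14852918]
[ 0.52580846  0.33369445 -0.22099654  0.11751379] 0.00748867752555793
0.2 50 12.0 116.0 1.0
0.2 55 13.0 119.0 -7.0
0.2 60 13.0 122.0 -15.0
0.2 65 14.0 125.0 -24.0
0.25 50 10.0 123.0 -4.0
0.25 55 11.0 127.0 -13.0
0.25 60 12.0 131.0 -22.0
0.25 65 13.0 134.0 -32.0
0.3 50 8.0 130.0 -9.0
0.3 55 9.0 135.0 -19.0
0.3 60 11.0 139.0 -30.0
0.3 65 14.0 143.0 -42.0
```

```bash
python3 - <<'E'
from h import *
move([.5,.15,.25],R_of(-10.7,20))
E
```

```text
t 4.65 shift [ 4.894 -2.151 -2.052] turn [-2.451  0.005  0.032]
```

Call:
{"api": "send_rows", "payload": {"targets": [[0.8,-0.35,-0.6,-0.3,0,0,0],[1.8,-0.8,-1.1,-0.9,0,0,0],[2.9,-1.3,-1.6,-1.5,0,0,0],[4,-1.75,-2,-2.1,0,0,0],[4.9,-2.15,-2.05,-2.5,0,0,0]]}}

```text
time_s: 5.28
position: [0.4984, 0.1523, 0.248]
tool_rot: [[0.181, 0.923, 0.339], [0.983, -0.17, -0.062], [0.001, 0.345, -0.939]]
ft_force: [1.1, 0.6, -3.6]
grip_width: 0.0068
```

Call:
{"api": "send_rows", "payload": {"targets": [[0,0,0,0,0,0,0],[0,0,0,0,0,0,0],[0,0,0,0,0,0,0]]}}

```text
time_s: 5.65
position: [0.4998, 0.1494, 0.2467]
tool_rot: [[0.183, 0.924, 0.335], [0.983, -0.172, -0.063], [-0.0, 0.341, -0.94]]
ft_force: [-0.0, -0.2, -3.9]
grip_width: 0.0066
```

```bash
python3 - <<'E'
from h import *
s=status.observe();q=s['q'];print(q,s['position'],s['tool_rot'],s['grip_width'])
Rm=np.array(s['tool_rot'])
for s4 in (1,-1):
  for s6 in (1,-1):
    for o in (0,90,180,-90):
        R=Ro.from_euler('ZYZYZ',[q[0],q[1]+q[2],s4*q[3],q[4],s6*q[5]+o],degrees=True).as_matrix()
        print(s4,s6,o,np.degrees(Ro.from_matrix(R.T@Rm).magnitude()).round(2))
E
```

```text
[ 6.5337728  11.26917303 89.73176307 -6.66724109 60.05775068 19.45877276] [0.4997726  0.14943295 0.24672047] [[ 1.83315730e-01  9.24195195e-01  3.35050124e-01]
 [ 9.83053996e-01 -1.72190852e-01 -6.28900024e-02]
 [-4.30071745e-04  3.40901089e-01 -9.40099070e-01]] 0.006626865031209712Traceback (most recent call last):
  File "<stdin>", line 7, in <module>
  File "scipy/spatial/transform/_rotation.pyx", line 1413, in scipy.spatial.transform._rotation.Rotation.from_euler
ValueError: Expected axis specification to be a non-empty string of upto 3 characters, got ZYZYZ
```

```bash
cat > kin.py <<'E'
import numpy as np
from scipy.spatial.transform import Rotation as Ro
E=lambda a,x:Ro.from_euler(a,x,degrees=True)
def fk(q,x,sg):
    # x: L1,L2,h,e,d,off(forearm x)
    L1,L2,h,e,d,b=x;s4,s6,o=sg
    R0=E('Z',q[0]);R1=R0*E('Y',q[1]);R2=R0*E('Y',q[1]+q[2]);R=R2*E('ZYZ',[s4*q[3],q[4],s6*q[5]+o])
    p=R0.apply([0,e,h])+R1.apply([0,0,L1])+R2.apply([b,0,L2])+R.apply([0,0,d])
    return p,R
E
python3 - <<'E'
from h import *;from kin import *
from scipy.optimize import least_squares
s=status.observe();q=s['q'];Rm=np.array(s['tool_rot'])
best=min(((np.degrees((fk(q,[0]*6,(a,b,o))[1].inv()*Ro.from_matrix(Rm)).magnitude()),(a,b,o)) for a in(1,-1) for b in(1,-1) for o in (0,90,180,-90)),key=lambda t:t[0])
print(best);sg=best[1]
D=[([50.8024,21.841195,74.38544,0.000688,83.85717,-12.33557],[0.24832203,0.4904231,0.23070582]),([-22.957,27.95236,78.5713,0,73.07428,-12.50167],[0.56201389,-0.11045811,0.14852918]),(q,s['position']),([13.583,11.97954,90.971168,-.00077,77.0024,-13.33],[0.39084981,0.21531294,0.21900422]),([-18.22431,21.50278,80.3112,.0079,78.19876,-7.5287],[0.52981572,-0.05070194,0.19967859])]
f=lambda x:np.concatenate([fk(q,x,sg)[0]-p for q,p in D]+[[1e-3*(x[2]-.2)]])
r=least_squares(f,[.45,.35,.2,.117,.25,0]);print(r.x.round(4),np.abs(r.fun).max());print(f(r.x).round(4))
np.savez('kin.npz',x=r.x,sg=sg)
E
```

```text
(np.float64(2.8624992133171654e-14), (1, 1, 90))
[0.5371 0.3508 0.1301 0.1175 0.2575 0.103 ] 6.989580737466853e-05
[ 0.      0.     -0.      0.      0.     -0.      0.     -0.      0.
  0.     -0.      0.     -0.      0.     -0.     -0.0001]
```

```bash
cat >> kin.py <<'E'
from scipy.optimize import least_squares
_k=np.load('kin.npz') if __import__('os').path.exists('kin.npz') else None
LO=np.array([-178.18,-50.72,12.68,-81.47,9.98,-165.26]);HI=np.array([178.18,133.34,142.11,261.47,163.14,165.26])
def ik(p,R,q0):
    Rt=Ro.from_matrix(R)
    def f(q):
        a,b=fk(q,_k['x'],_k['sg']);return np.concatenate([(a-p)*10,(Rt.inv()*b).as_rotvec()])
    r=least_squares(f,np.clip(q0,LO+.01,HI-.01),bounds=(LO,HI),x_scale=50.);return r.x,np.abs(r.fun).max()
E
python3 - <<'E'
from h import *;from kin import *
q=status.observe()['q']
lab=np.array([.523,.162,.15]);L=np.array([-.035,.004,.006])
for tilt in (55,60,65):
  for yaw in range(-100,140,20):
    R=R_of(yaw,tilt);p=lab-R@L
    b=min((ik(p,R,g) for g in (q,[6,10,110,90,60,-60],[6,10,110,-60,60,80],[6,10,120,180,40,-150],[6,10,120,120,60,-120])),key=lambda t:t[1])
    if b[1]<1e-3: print(tilt,yaw,b[0].round(0),p.round(3))
E
```

```text
55 -100 [ 22.  46.  61. -46. 104. 124.] [0.559 0.163 0.15 ]
55 -80 [ 26.  41.  72. -52.  89. 118.] [0.556 0.175 0.15 ]
55 -60 [ 28.  36.  85. -60.  72. 115.] [0.55  0.186 0.15 ]
55 -40 [ 27.  30.  97. -71.  53. 114.] [0.54  0.193 0.15 ]
55 20 [   1.   19.  123.  134.   22. -147.] [0.504 0.192 0.15 ]
55 40 [ -12.   19.  122.   93.   40. -131.] [0.495 0.184 0.15 ]
55 60 [ -19.   22.  115.   71.   58. -129.] [0.489 0.173 0.15 ]
55 80 [ -21.   27.  105.   57.   75. -131.] [0.487 0.161 0.15 ]
55 100 [ -19.   32.   93.   46.   90. -134.] [0.49  0.149 0.15 ]
55 120 [ -15.   38.   80.   36.  104. -140.] [0.496 0.138 0.15 ]
60 -100 [ 23.  48.  60. -49. 107. 124.] [0.559 0.163 0.15 ]
60 -80 [ 27.  43.  72. -56.  91. 120.] [0.556 0.175 0.15 ]
60 -60 [ 29.  38.  85. -65.  74. 119.] [0.55  0.186 0.15 ]
60 -40 [ 29.  32.  98. -78.  56. 121.] [0.54  0.193 0.15 ]
60 20 [  -0.   21.  127.  145.   31. -159.] [0.504 0.192 0.15 ]
60 40 [ -14.   22.  125.  103.   46. -142.] [0.495 0.184 0.15 ]
60 60 [ -21.   25.  117.   77.   62. -136.] [0.489 0.173 0.15 ]
60 80 [ -23.   29.  106.   60.   77. -135.] [0.487 0.161 0.15 ]
60 100 [ -20.   34.   93.   48.   93. -137.] [0.49  0.149 0.15 ]
60 120 [ -16.   40.   80.   39.  107. -141.] [0.496 0.138 0.15 ]
65 -100 [ 24.  50.  60. -53. 109. 124.] [0.559 0.163 0.149]
65 -80 [ 28.  45.  72. -60.  93. 122.] [0.556 0.175 0.149]
65 -60 [ 30.  40.  86. -69.  76. 123.] [0.55  0.186 0.149]
65 40 [ -16.   25.  128.  109.   52. -152.] [0.495 0.184 0.149]
65 60 [ -23.   27.  119.   81.   65. -143.] [0.489 0.173 0.149]
65 80 [ -24.   31.  107.   63.   80. -139.] [0.487 0.161 0.149]
65 100 [ -21.   37.   93.   51.   95. -139.] [0.49  0.149 0.149]
65 120 [ -17.   42.   79.   41.  110. -142.] [0.496 0.138 0.149]
```

```bash
python3 - <<'E'
from h import *;from kin import *
from scipy.spatial.transform import Slerp
s=status.observe();q=s['q'];Rc=np.array(s['tool_rot']);pc=np.array(s['position'])
lab=np.array([.523,.162,.18]);L=np.array([-.035,.004,.006])
R=R_of(-80,60);p=lab-R@L
move(p,R)
sl=Slerp([0,1],Ro.from_matrix([Rc,R]))
for a in np.linspace(.1,1,10):
    q,e=ik(pc+a*(p-pc),sl(a).as_matrix(),q);print(round(a,1),q.round(0),round(e,5))
E
```

```text
t 5.65 shift [0.713 0.497 1.609] turn [-4.369 -5.676  6.777]
0.1 [ 10.  13.  90. -15.  58.  33.] 0.0
0.2 [ 13.  15.  90. -23.  57.  46.] 0.0
0.3 [ 16.  17.  90. -31.  58.  59.] 0.0
0.4 [ 19.  20.  88. -38.  61.  71.] 0.0
0.5 [ 22.  23.  87. -43.  65.  82.] 0.0
0.6 [ 23.  26.  84. -48.  70.  91.] 0.0
0.7 [ 25.  30.  82. -51.  75.  99.] 0.0
0.8 [ 26.  34.  78. -53.  81. 106.] 0.0
0.9 [ 27.  37.  75. -55.  87. 112.] 0.0
1.0 [ 27.  41.  71. -56.  93. 117.] 0.0
```

Call:
{"api": "send_rows", "payload": {"targets": [[0.07,0.05,0.16,-0.44,-0.57,0.68,0],[0.14,0.1,0.32,-0.87,-1.14,1.36,0],[0.21,0.15,0.48,-1.31,-1.7,2.03,0],[0.28,0.2,0.64,-1.75,-2.27,2.71,0],[0.35,0.25,0.8,-2.18,-2.84,3.39,0]]}}

```text
time_s: 6.28
position: [0.5282, 0.1622, 0.2135]
tool_rot: [[0.709, 0.586, 0.392], [0.696, -0.497, -0.518], [-0.109, 0.64, -0.76]]
ft_force: [-0.1, -0.1, -3.1]
grip_width: 0.0067
```

```bash
python3 - <<'E'
from h import *
s=status.observe();print(s['q'],s['position'],s['grip_width'])
lab=np.array([.523,.162,.17]);L=np.array([-.035,.004,.006])
R=R_of(-80,60);move(lab-R@L,R)
E
```

```text
[ 21.60911706  23.07657529  86.57621987 -43.5858958   65.23626238
  82.06366404] [0.52824303 0.16223365 0.21346523] 0.006742919236500261
t 6.275 shift [ 0.673 -0.363  0.753] turn [-2.174 -2.823  3.358]
```

Call:
{"api": "send_rows", "payload": {"targets": [[0.13,-0.07,0.15,-0.43,-0.56,0.67,0],[0.27,-0.14,0.3,-0.87,-1.13,1.34,0],[0.4,-0.21,0.45,-1.3,-1.69,2.01,0],[0.54,-0.29,0.6,-1.74,-2.26,2.69,0],[0.67,-0.36,0.75,-2.17,-2.82,3.36,0]]}}

```text
time_s: 6.9
position: [0.5562, 0.1754, 0.1691]
tool_rot: [[0.985, 0.088, 0.151], [0.174, -0.493, -0.852], [-0.0, 0.865, -0.501]]
ft_force: [0.4, 0.1, -3.7]
grip_width: 0.0068
```

Call:
{"api": "send_rows", "payload": {"targets": [[0,0,0,0,0,0,0],[0,0,0,0,0,0,0],[0,0,0,0,0,0,0]]}}

```text
time_s: 7.28
position: [0.5553, 0.1757, 0.1712]
tool_rot: [[0.984, 0.091, 0.155], [0.18, -0.495, -0.85], [-0.0, 0.864, -0.503]]
ft_force: [0.1, -0.7, -3.2]
grip_width: 0.0069
```

```bash
python3 - <<'E'
from h import *
s=status.observe();print(s['q'],s['position'],s['grip_width'],s['ft_force'])
T=tool(s);L=np.array([-.035,.004,.006]);lab=T[:3,:3]@L+T[:3,3];print('pred label',lab)
for n in ('scene','top','wrist'):
    im,d=vision.get_image(n);np.save(n+'3i.npy',im);np.save(n+'3w.npy',world(n,d,T));np.save(n+'3.npy',d)
    save(n+'3.png',im)
    m=vision.camera_model(n)
    if 'view' in m:
        c=np.array(m['view'])@np.r_[lab,1];uv=np.array(m['camera_matrix'])@(c[:3]/c[2]);print(n,uv)
        u,v=uv[:2].astype(int);a=max(v-45,0);b=max(u-60,0)
        save(n+'3c.png',cv2.resize(im[a:a+90,b:b+120],None,fx=6,fy=6,interpolation=cv2.INTER_CUBIC));print('crop origin',b,a)
E
```

```text
[ 27.01800971  41.47259192  71.51816224 -55.93793139  91.83064549
 118.04837315] [0.55530815 0.17572602 0.17121274] 0.006902701509365059 [ 0.13167203 -0.65109738 -3.21926855]
pred label [0.52217245 0.16235376 0.17166947]
scene [297.73243473 132.31967354   1.        ]
crop origin 237 87
top [219.03176011 227.60024169   1.        ]
crop origin 159 182
```

View pics/scene3c.png

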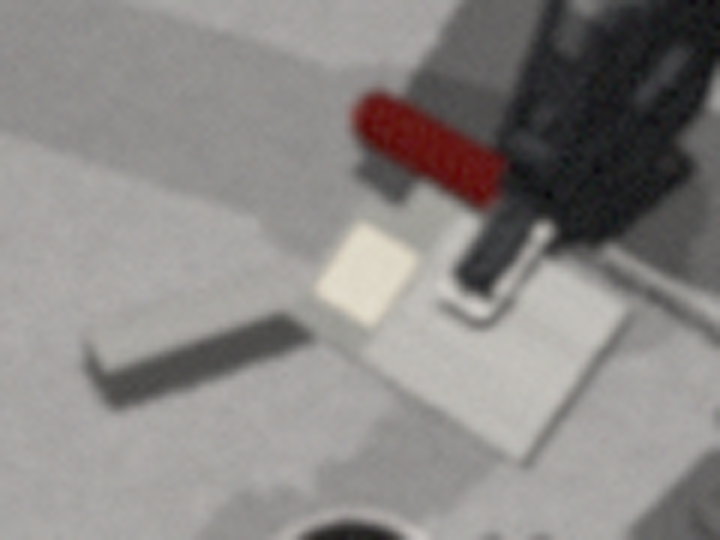

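View pics/top3c.png

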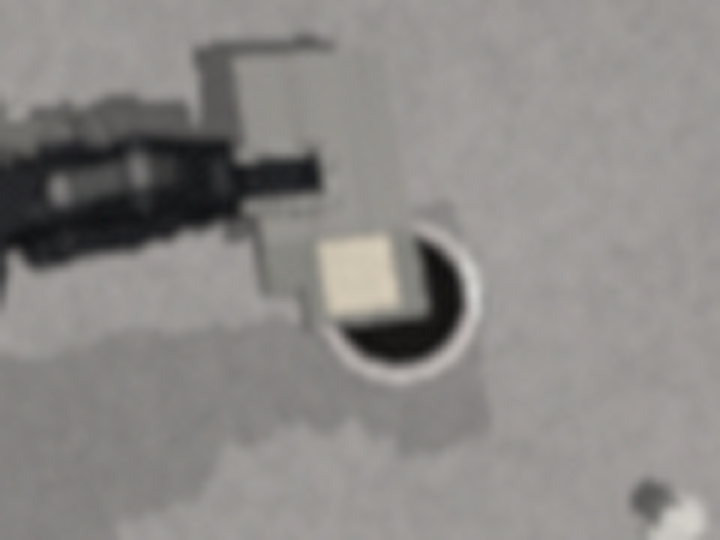

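View pics/wrist3.png

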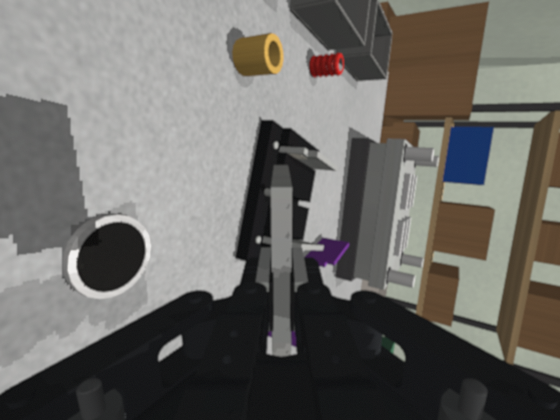

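```bash
python3 - <<'E'
from h import *
for n,u,v in (('scene',298,132.8),('top',219,227.7)):
    im=np.load(n+'3i.npy').astype(int);W=np.load(n+'3w.npy')
    vv,uu=np.mgrid[:420,:560]
    m=(abs(uu-u)<14)&(abs(vv-v)<14)&(im[...,0]-im[...,2]>18)&(im.min(-1)>120)
    print(n,m.sum(),W[m].mean(0).round(4),np.median(W[m],0).round(4))
    # pad centre by dark-disc ellipse in first image
    i0=np.load(n+'0i.npy');g=i0.mean(-1);W0=np.load(n+'0w.npy')
    c=(298-2,184) if n=='scene' else (225,231)
    m=((abs(uu-c[0])<18)&(abs(vv-c[1])<18)&(g<75)).astype(np.uint8)
    cn=max(cv2.findContours(m,0,1)[0],key=cv2.contourArea);e=cv2.fitEllipse(cn);print(e)
    M=vision.camera_model(n);K=np.array(M['camera_matrix']);V=np.linalg.inv(M['view'])
    r=V[:3,:3]@np.linalg.solve(K,[e[0][0],e[0][1],1]);o=V[:3,3];print('pad',(o+r*(.008-o[2])/r[2]).round(4))
lab=np.array([.523,.162,.15]);L=np.array([-.035,.004,.006])
R=R_of(-80,60);move(lab-R@L,R)
E
```

```text
scene 161 [0.522  0.1622 0.1717] [0.522  0.1624 0.1717]
((295.5026550292969, 183.03253173828125), (16.755796432495117, 21.731048583984375), 91.15174865722656)
pad [0.5225 0.1618 0.008 ]
top 138 [0.5222 0.1626 0.185 ] [0.5233 0.1643 0.1718]
((224.94778442382812, 231.50848388671875), (19.353893280029297, 20.13412857055664), 79.9053955078125)
pad [0.5232 0.1638 0.008 ]
t 7.425 shift [ 0.016 -0.361  0.233] turn [-0.02  -0.036  0.026]
```

Call:
{"api": "send_rows", "payload": {"targets": [[0.01,-0.18,0.12,0,0,0,0],[0.01,-0.36,0.23,0,0,0,0],[0.01,-0.36,0.23,0,0,0,0],[0.01,-0.36,0.23,0,0,0,0],[0.01,-0.36,0.23,0,0,0,0]]}}

```text
time_s: 8.05
position: [0.5561, 0.1754, 0.1492]
tool_rot: [[0.984, 0.091, 0.155], [0.179, -0.494, -0.851], [-0.001, 0.865, -0.502]]
ft_force: [0.3, 0.2, -2.8]
grip_width: 0.007
```

Call:
{"api": "send_rows", "payload": {"targets": [[0,0,0,0,0,0,0],[0,0,0,0,0,0,0],[0,0,0,0,0,0,0],[0,0,0,0,0,0,0]]}}

```text
time_s: 8.55
position: [0.556, 0.1753, 0.1489]
tool_rot: [[0.984, 0.091, 0.154], [0.179, -0.493, -0.851], [-0.001, 0.865, -0.502]]
ft_force: [0.0, 0.0, -3.6]
grip_width: 0.0065
```

```bash
python3 - <<'E'
from h import *
s=status.observe();T=tool(s);print(s['time_s'],s['qvel'].round(2),s['grip_width'],s['ft_force'],T[:3,:3]@[-.035,.004,.006]+T[:3,3],'tilt',np.degrees(np.arccos(-T[2,2])))
im,d=vision.get_image('scene');save('s4.png',im);W=world('scene',d)
vv,uu=np.mgrid[:420,:560];i=im.astype(int)
m=(abs(uu-298)<16)&(abs(vv-141)<20)&(i[...,0]-i[...,2]>18)&(i.min(-1)>120)
print(m.sum(),np.median(W[m],0),uu[m].mean(),vv[m].mean())
E
```

```text
8.55 [-0.02 -0.01  0.08  0.01 -0.12  0.06] 0.0065333328788532595 [ 0.01038785  0.01256366 -3.61849645] [0.5228626  0.16197256 0.14944235] tilt 59.88093833475815
157 [0.52268391 0.16197204 0.14966243] 297.5031847133758 140.28025477707007
```

View pics/s4.png

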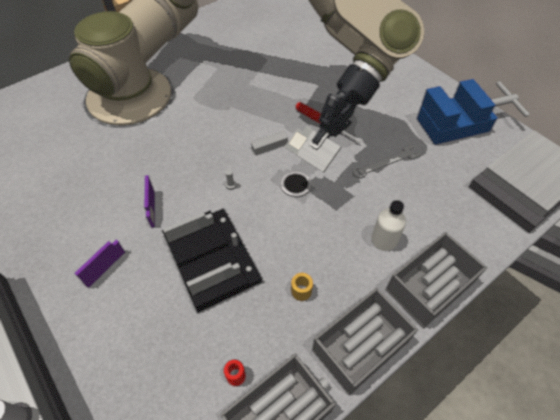

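The label shows at (298,140), measured at (0.5227, 0.162, 0.1497) with the pad centre at (0.523, 0.162). The other two plates still stand in the rack and the bench things are where they were. I'm handing in.

```bash
python3 -c "
from rig import env;print(env.close_job())"
```

```text
the job is handed in; nothing more can be done
None
```

The arm is holding the marked plate with its label over the middle of the reading pad, and I handed the job in about 8.6 s into the run. The pin marked the middle slot. I took that plate out by its upper edge; its notch and matt end were at the -y end, with the label on the +x face.

Last checks before handing in:
- **Position:** the scene camera put the label at (0.523, 0.162, 0.150) m. I measured the pad centre at (0.523, 0.162) in the scene view and (0.523, 0.164) in the top view, so the label is within about 2 mm.
- **Tilt:** the plate is tipped 60° from upright with the labelled face up.
- **Stillness:** the arm was at rest and the wrist force was about 3.6 N, which is the plate's own weight.
- **Surroundings:** the other two plates were still in the rack, and nothing else on the bench had visibly moved.

Two readings were slightly off. The finger opening shows 6.5–7 mm on an 8 mm plate. While the jaws closed, the tool rose about 2 mm with a 7 N push, perhaps from the fingertips brushing the rack. The grip held, and the label stayed where I predicted in both camera views.

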